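Stand the knocked-over bottles back up in the bottle lane

TASK

Two capped dark bottles have been knocked over: one lies in the bottle lane between the things still standing there, the other lies on the bench to the left. Stand both bottles upright on their feet inside the lane, between its rails, and let go of them. The can, the clear bottle and the two small jars that are still standing must stay upright where they are; set the bottles down, do not drop them.

Things in the scene. Friction and masses are not known exactly. Their poses are not given: they have to be found in the camera images.
- bottle_a_center (a point): Dark 150 mm bottle, 0.22 kg (x 0.7 to 1.3): 56 mm cylinder up to 128 mm, then a fixed grey cap 26 mm across up to 150 mm. Point: on its axis, 75 mm from the foot. z axis from foot to cap, level when lying. Lies in the lane, along it, cap towards the lane's +y end; can roll a little between the rails.
- bottle_b_center (a point): Dark 150 mm bottle, 0.22 kg (x 0.7 to 1.3): 56 mm cylinder up to 128 mm, then a fixed grey cap 26 mm across up to 150 mm. Point: on its axis, 75 mm from the foot. z axis from foot to cap, level when lying. Lies on the bench left of the lane, cap to the left, turned 10 to 65 degrees towards the robot; can roll.
- lane_mid (a point): Bottle lane fixed on the bench: two rails and two end stops, 14 mm high, 8 mm thick, with a 16 mm wide, 2.5 mm thick flange outside the rails. No floor: things in it stand on the bench, z = 0. Inside 86 mm wide (x) and 390 mm long (y). Point: middle of the lane at bench height; y along the lane to the robot's left within 0.25 rad, z up.
- can_center (a point): Duster can, white, 163 mm tall: body 67 mm diameter up to 139 mm, then a cap of 41 mm diameter to the top; 0.3 kg. Stands, and shall stay, either inside the lane at its -y end or on the bench behind the lane. Point: on its axis half-way up; z axis up.
- solvent_center (a point): Clear plastic bottle, 132 mm tall, 56 mm diameter, 0.12 kg. Stands, and shall stay, either inside the lane at its -y end or on the bench behind the lane. Point: on its axis half-way up; z axis up.
- cream_jar_center (a point): Cream jar with a cream lid, 58 mm tall, 45 mm diameter, 0.09 kg. Stands, and shall stay, either inside the lane at its +y end or on the bench between the lane and bottle_b. Point: on its axis half-way up; z axis up.
- dark_jar_center (a point): Dark jar with a black lid, 46 mm tall, 36 mm diameter, 0.05 kg. Stands, and shall stay, either inside the lane at its +y end or on the bench between the lane and bottle_b. Point: on its axis half-way up; z axis up.
- eyepieces (a point): Where the fixed microscope comes nearest to the robot: the middle between its two eyepieces, each 50 mm across, which reach 30 mm nearer the robot, 50 mm to either side and 30 mm up from here. Its head behind them slopes down and away from the robot, to 130 mm above the bench. Keep hand and arm clear of it.
- bottle_a: The same bottle as bottle_a_center; its origin is the centre of the foot's underside, z axis from foot to cap.
- bottle_b: The same bottle as bottle_b_center; its origin is the centre of the foot's underside, z axis from foot to cap.

How it is judged (in metres and radians):
At the end, for the whole second after the job is handed in: Both dark bottles stand on the bench top inside the lane, upright within 5 degrees, their axes within 20 mm of the lane's centre line and between the end stops; the can, the clear bottle and both jars stand upright within 20 mm of where they were at the start (angle between each of bottle_a_center, bottle_b_center, can_center, solvent_center, cream_jar_center, dark_jar_center's own z axis and vertical below 0.09 rad and height (world z) of bottle_a_center between 0.071 and 0.079 m and x of bottle_a_center in the frame of lane_mid between -0.02 and 0.02 m and y of bottle_a_center in the frame of lane_mid between -0.171 and 0.171 m and height (world z) of bottle_b_center between 0.071 and 0.079 m and x of bottle_b_center in the frame of lane_mid between -0.02 and 0.02 m and y of bottle_b_center in the frame of lane_mid between -0.171 and 0.171 m and distance of each of can_center, solvent_center, cream_jar_center, dark_jar_center from where it was at the start of the episode below 0.02 m); the robot touches nothing.
It fails at once if the duster can is knocked over or pushed away (angle between can_center's own z axis and vertical above 0.4 rad or distance of can_center from where it was at the start of the episode above 0.04 m).
It fails at once if the clear bottle is knocked over or pushed away (angle between solvent_center's own z axis and vertical above 0.4 rad or distance of solvent_center from where it was at the start of the episode above 0.04 m).
It fails at once if the cream jar is knocked over or pushed away (angle between cream_jar_center's own z axis and vertical above 0.4 rad or distance of cream_jar_center from where it was at the start of the episode above 0.04 m).
It fails at once if the dark jar is knocked over or pushed away (angle between dark_jar_center's own z axis and vertical above 0.4 rad or distance of dark_jar_center from where it was at the start of the episode above 0.04 m).
It fails at once if a bottle is dropped: it moves faster than 0.9 m/s with no finger on it ((linear speed of bottle_a above 0.9 m/s and contact force between the fingers and bottle_a below 0.01 N) or (linear speed of bottle_b above 0.9 m/s and contact force between the fingers and bottle_b below 0.01 N)).
It also fails if it takes over 72 s, if anything falls off the work surface, if the arm or the gripper's body presses on something with over 40 N, if the wrist force passes 120 N, or if a joint passes its speed limit or range.

ROBOT

A 7-joint arm with a two-finger parallel gripper is mounted at the origin on a cart in front of the work surface, level with it; the furniture and walls round the work are solid. World frame = base frame: x ahead of the robot, y to its left, z up, the work surface at z = 0. Lengths are in mm, angles in degrees, forces in N, time in s.
With the tool pointing down it reaches from about 400 to 900 mm from the base axis. Payload 5.5 kg.
Tool frame: the origin (TCP) lies midway between the tips of the shut fingers; the grasp point (between the pads) lies 19 mm behind it; z points along the fingers, y is the line along which they close (so a half turn about z gives the same grasp; the last joint's range is limited). The gripper opens to 92 mm and grips with 3 to 60 N. Pads are 19 mm wide; open, the fingers measure 130 mm over their backs; the gripper's body (75 mm by 190 mm) begins 47 mm behind the grasp point.
Start: joints at [84.351, 28.699, -24.465, 88.831, 12.651, 65.22, -12.049], TCP at [230.106, -607.907, 226.729] pointing down, gripper open.
Joint ranges: [-164.97, 164.97], [-17.58, 116.51], [-87.97, 89.64], [11.32, 138.91], [-80.73, 260.73], [10.89, 115.49], [-147.41, 147.41]. Speed limits (degrees/s): [147.25, 147.25, 180, 180, 180, 180, 180].

INTERFACE

Orientations are given as [roll, pitch, yaw] about the fixed x, y, z axes, in that order (R = Rz(yaw) Ry(pitch) Rx(roll)).
In Python, from bench import manip, solve_ik, vision, hand_in gives the robot as it stands. The module is installed in compiled form; this text tells all that it offers. Calls block until the motion is done:
- manip.move_pose(position, orientation): joint-space move of the TCP to a pose.
- manip.movel(position, rotation=None, vel=150): straight line of the TCP; rotation=None keeps the orientation; vel is the mean speed in mm/s.
- manip.set_joints(angles): joint-space move.
- manip.set_gripper(opening, f_grip=None): finger opening in mm; f_grip is the grip in N (None keeps the last); returns when the fingers have stopped.
- manip.dwell(seconds).
- solve_ik(position, orientation): joint angles nearest the present ones, or None.
- vision.get_image(name): name is "side" or "top" or "wrist"; returns a dict with "pixels" (384x512x3 uint8, red, green, blue), "intrinsics" (3x3 intrinsics, pixels), "R" (3x3) and "t" (3): a world point X has camera coordinates R X + t; the wrist camera has in their place "tool_from_camera" (4x4, takes a point from camera to tool coordinates, whose origin is the TCP and whose axes are the flange's). Camera axes: x right, y down, z forward; pixel columns grow to the right and rows downward; lengths in mm; the calibration is good to about 2 mm. A picture is of the moment at which its call begins: read the wrist's pose just before it. There is no depth.
A pose or a line that the arm cannot do raises manip.MotionError and nothing moves.
- hand_in(): hands the job in; it is judged then, once.
Readings, each from a call of its own:
- manip.read_clock(): time.
- manip.read_qpos(): joint angles.
- manip.read_joint_vel(): joint speeds.
- manip.read_joint_efforts(): joint torques, N m.
- manip.read_tool_pos(): TCP position.
- manip.read_tool_rot(): TCP orientation.
- manip.read_force(): force on the tool from outside, world axes, zero at the start.
- manip.read_moment(): the same for the moment, N m.
- manip.read_gripper_width(): finger opening in mm.
- manip.read_grip_force(): force on a finger pad.
Only numpy, scipy, OpenCV 4.12 (cv2) and the standard library are available. Lean on these libraries where they do the work, as an engineer would, in place of code of your own. Each camera call takes 0.05 s, during which the arm holds its last target. There are 200 camera calls.

## Working session

There is one attempt and no reset: what is moved stays moved. The work goes in short steps, each a Python script; the robot and the scene stay as the last script left them, time stands still between calls to the robot, and variables do not carry over. Pictures are saved under pics/ and viewed, at most 10 in all, crops included, and the job is handed in when it is done.

```bash
mkdir -p pics; python3 - <<'E'
from bench import manip, vision
import cv2, numpy as np
for n in ("top","side"):
    d=vision.get_image(n); cv2.imwrite(f"pics/{n}0.png",cv2.resize(d["pixels"][:,:,::-1],(768,576)))
    np.savez(f"{n}0.npz",**d)
    R=np.array(d["R"]);t=np.array(d["t"]);print(n,np.round(d["intrinsics"],1).tolist(),(-R.T@t).round(0),R.round(2).tolist())
d=vision.get_image("wrist");print(np.round(d["tool_from_camera"],2).tolist())
print(manip.read_tool_pos(),manip.read_tool_rot(),manip.read_clock())
E
```

```text
top [[475.7, 0.0, 253.6], [0.0, 475.7, 191.8], [0.0, 0.0, 1.0]] [ 251.   55. 1504.] [[-0.09, -1.0, -0.0], [-0.97, 0.09, -0.2], [0.2, -0.02, -0.98]]
side [[391.9, 0.0, 262.9], [0.0, 391.9, 190.3], [0.0, 0.0, 1.0]] [527. 905. 904.] [[-1.0, 0.0, -0.01], [0.01, 0.65, -0.76], [0.01, -0.76, -0.65]]
[[0.0, -0.97, -0.25, 66.59], [1.0, 0.0, -0.0, -0.27], [0.0, -0.25, 0.97, -158.36], [0.0, 0.0, 0.0, 1.0]]
[ 229.81640759 -607.45576636  225.89863024] [-1.79913304e+02 -1.96418875e-03  2.07290501e+01] 0.15
```

View pics/top0.png

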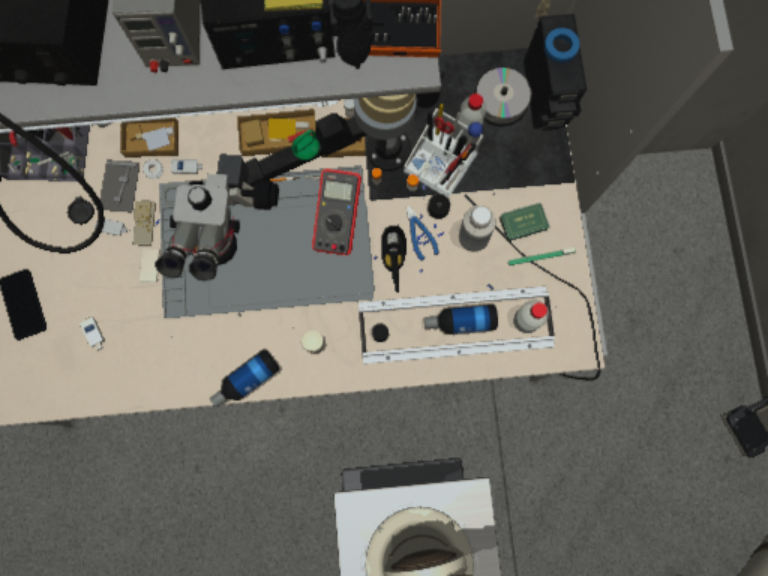

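View pics/side0.png

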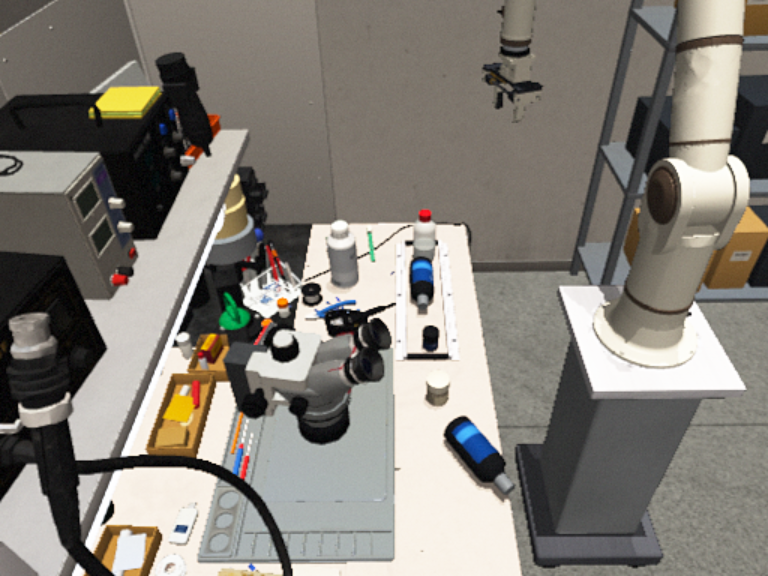

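The top view (768-px scale) shows bottle A at foot (497,320) and cap (425,323), and bottle B at foot (272,357) and cap (215,400). The solvent bottle is in the lane at (530,317), the dark jar at (381,332), the cream jar at (313,342), and the can behind the lane. Next I'll get rough positions and check which upright-bottle poses the arm can reach.

```bash
cat > h.py <<'E'
import numpy as np, cv2
from scipy.spatial.transform import Rotation as Ro
def ray(K,R,t,uv,z):
    R=np.array(R);t=np.array(t).ravel();c=-R.T@t
    d=R.T@np.linalg.solve(np.array(K),[uv[0],uv[1],1.]);return c+d*(z-c[2])/d[2]
def wcam(d,pos,rpy):
    T=np.array(d["tool_from_camera"]);Rt=Ro.from_euler('xyz',rpy,degrees=True).as_matrix()
    Rc=Rt@T[:3,:3];c=Rt@T[:3,3]+pos
    return Rc.T,-Rc.T@c
def rpy(z,y):
    z=np.array(z,float);z/=np.linalg.norm(z);y=np.array(y,float);y-=z*(y@z);y/=np.linalg.norm(y)
    return Ro.from_matrix(np.c_[np.cross(y,z),y,z]).as_euler('xyz',degrees=True)
E
python3 - <<'E'
from h import *
from bench import solve_ik
d=np.load("top0.npz")
for n,u,z in [("Afoot",(497,320),28),("Acap",(425,323),28),("Bfoot",(274,359),28),("Bcap",(215,401),28),("solvtop",(537,311),132),("djar",(381,332),46),("cjar",(313,341),58),("can",(482,216),163),
 ("lane++",(360,303),14),("lane-+",(364,362),14),("lane+-",(551,290),14),("lane--",(554,347),14),("eyeL",(172,264),200),("eyeR",(204,266),200)]:
    print(n,ray(d["intrinsics"],d["R"],d["t"],np.array(u)/1.5-.17,z).round(0))
for y in (-150,-60,0,60):
  for tilt in (0,15,30,45,60):
    ok=[]
    for az in range(-180,180,15):
      c,s=np.cos(np.radians(az)),np.sin(np.radians(az));ct,st=np.cos(np.radians(tilt)),np.sin(np.radians(tilt))
      z=np.array([c*ct,s*ct,-st])
      for sg in (1,-1):
        if solve_ik(list(np.array([520,y,90])+19*z),list(rpy(z,[-s*sg,c*sg,0]))) is not None: ok.append(az*1.0 if sg>0 else az+.5)
    print(y,tilt,ok)
E
```

```text
Afoot [ 467. -210.   28.]
Acap [475. -59.  28.]
Bfoot [429. 260.  28.]
Bcap [354. 386.  28.]
solvtop [ 463. -271.  132.]
djar [462.  35.  46.]
cjar [455. 175.  58.]
can [ 655. -182.  163.]
lane++ [533.  73.  14.]
lane-+ [407.  75.  14.]
lane+- [ 523. -335.   14.]
lane-- [ 402. -324.   14.]
eyeL [604. 416. 200.]
eyeR [595. 356. 200.]
-150 0 [-135.0, -134.5, -120.0, -119.5, -105.0, -104.5, -90.0, -89.5, -75.0, -74.5, -60.0, -59.5, -45.0, -44.5, 0.0, 0.5, 15.0, 15.5, 30.0, 30.5, 45.0, 45.5, 60.0, 60.5, 75.0, 75.5, 90.0, 90.5, 105.0, 105.5]
-150 15 [-150.0, -149.5, -135.0, -134.5, -120.0, -119.5, -105.0, -104.5, -90.0, -89.5, -75.0, -74.5, -60.0, -59.5, -45.0, 15.0, 15.5, 30.0, 30.5, 45.0, 45.5, 60.0, 60.5, 75.0, 75.5, 90.0, 90.5, 105.0, 105.5, 120.0, 120.5]
-150 30 [-180.0, -179.5, -165.0, -164.5, -150.0, -149.5, -135.0, -134.5, -120.0, -119.5, -105.0, -104.5, -90.0, -89.5, -75.0, -74.5, -60.0, -59.5, 30.0, 30.5, 45.0, 45.5, 60.0, 60.5, 75.0, 75.5, 90.0, 90.5, 105.0, 105.5, 120.0, 120.5, 135.0, 135.5, 150.0, 150.5, 165.0, 165.5]
-150 45 [-180.0, -179.5, -165.0, -164.5, -150.0, -149.5, -
[... 4049 characters left out ...]
.0, -134.5, -120.0, -119.5, -105.0, -104.5, -90.0, -89.5, -75.0, -74.5, -60.0, -59.5, -45.0, -44.5, -30.0, -29.5, 45.0, 45.5, 60.0, 60.5, 75.0, 75.5, 90.0, 90.5, 105.0, 105.5, 120.0, 120.5, 135.0, 135.5, 150.0, 150.5, 165.0, 165.5]
60 60 [-180.0, -179.5, -165.0, -164.5, -150.0, -149.5, -135.0, -134.5, -120.0, -119.5, -105.0, -104.5, -90.0, -89.5, -75.0, -74.5, -60.0, -59.5, -45.0, -44.5, -30.0, -29.5, -15.0, -14.5, 0.0, 0.5, 15.0, 15.5, 30.0, 30.5, 45.0, 45.5, 60.0, 60.5, 75.0, 75.5, 90.0, 90.5, 105.0, 105.5, 120.0, 120.5, 135.0, 135.5, 150.0, 150.5, 165.0, 165.5]<sys>:0: UserWarning: Gimbal lock detected. Setting third angle to zero since it is not possible to uniquely determine all angles.
```

```bash
cat > look.py <<'E'
from h import *
from bench import manip, vision
import sys
def look(name,pos,o):
    manip.move_pose(list(map(float,pos)),list(map(float,o)))
    p,r=np.array(manip.read_tool_pos()),np.array(manip.read_tool_rot())
    d=vision.get_image("wrist");R,t=wcam(d,p,r)
    cv2.imwrite(f"pics/{name}.png",cv2.resize(d["pixels"][:,:,::-1],(768,576)))
    np.savez(f"{name}.npz",R=R,t=t,intrinsics=d["intrinsics"],pixels=d["pixels"])
    print(name,p.round(1),r.round(1),np.round(manip.read_qpos(),1),manip.read_clock())
E
python3 - <<'E'
from look import *
from bench import solve_ik
for sg in (1,-1):
    q=solve_ik([465,-130,300],list(rpy([0,0,-1],[sg,0,0])));print(sg,None if q is None else np.round(q,0))
look("wa",[465,-130,300],rpy([0,0,-1],[1,0,0]))
look("wb",[400,320,260],rpy([0,0,-1],[.86,.51,0]))
E
```

```text
1 [ 66.  12. -60. 106.  11.  68.   2.]
-1 [ -56.   20.   83.  109.  -21.   70. -145.]
wa [ 464.9 -131.6  299.8] [-180.    -0.    89.8] [ 65.6  12.  -59.6 106.1  11.1  68.1   2.2] 2.1417
wb [401.1 318.7 259.8] [-180.     0.   120.5] [ 16.2  27.1 -73.8 105.3  27.9  69.1 -36. ] 3.8667
```

View pics/wa.png

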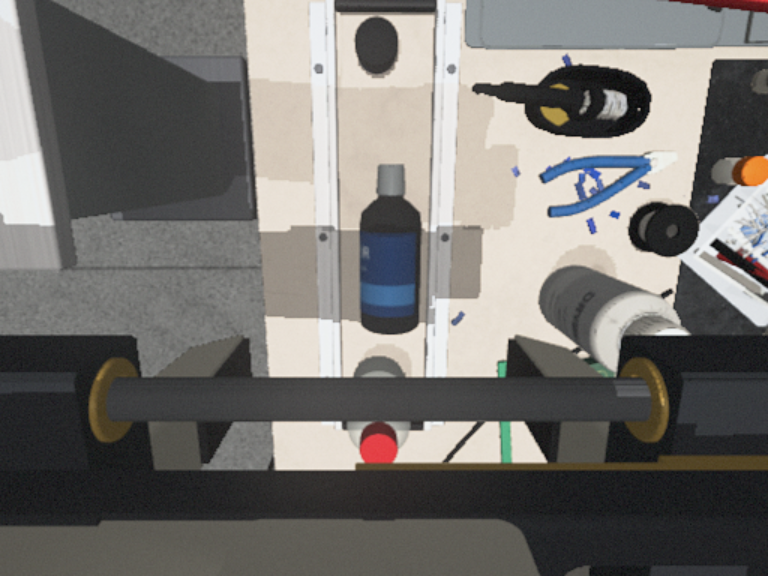

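View pics/wb.png

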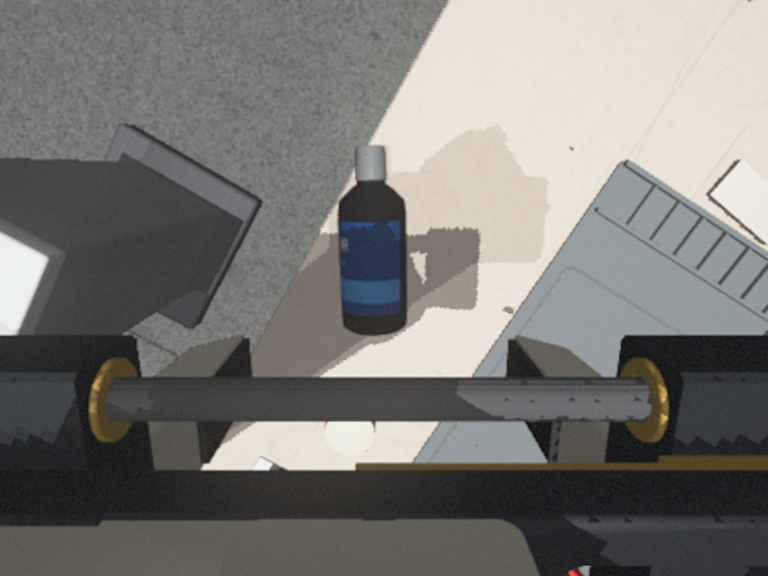

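Wrist view A (768-px scale): cap tip at (391,165), body sides at x = 361 and 420, foot at y≈332, rail inner edges from x≈337 to 434. Wrist view B: cap tip at (370,147), body sides at x = 340 and 406, foot at y≈332, with the cream jar behind at (350,435).

```bash
python3 - <<'E'
from h import *
from bench import solve_ik
def P(d,u,z): return ray(d["intrinsics"],d["R"],d["t"],np.array(u)/1.5-.17,z)
a=np.load("wa.npz");b=np.load("wb.npz")
print("lane",[P(a,u,14).round(1).tolist() for u in ((338,60),(436,60),(341,330),(427,330))])
print("djar",P(a,(376,45),46).round(1))
for n,d,cap,cb,foot,bl,br in (("A",a,(391,165),(391,196),(390,329),(361,250),(420,250)),("B",b,(370,147),(371,181),(373,329),(340,250),(406,250))):
    c,f=P(d,cap,28),P(d,foot,28);ax=(c-f);L=np.hypot(*ax[:2]);ax/=L
    print(n,"cap",c.round(1),"foot",f.round(1),"len",L.round(1),"ax",ax.round(3),"capbase",P(d,cb,28).round(1),"mid",((P(d,bl,28)+P(d,br,28))/2).round(1))
    s,k=np.sin(np.radians(20)),np.cos(np.radians(20))
    for sg in (1,-1):
        z=-s*ax-np.array([0,0,k]);y=sg*np.array([ax[1],-ax[0],0]);g=c-70*ax
        for h in (20,220):
            q=solve_ik(list(np.r_[g[:2]+z[:2]*8.5,h]),list(rpy(z,y)));print(sg,h,None if q is None else np.round(q,0))
    for yl in (-165,-65):
      for az in (-90,-60,-45,-30,0):
        for sg in (1,-1):
          C,S=np.cos(np.radians(az)),np.sin(np.radians(az));z=np.array([C*k,S*k,-s]);y=-sg*np.array([-S,C,0])
          q=[solve_ik(list(np.array([466,yl,h])+8.5*z),list(rpy(z,y))) for h in (80,250)]
          if n=="A":print(yl,az,sg,[None if v is None else np.round(v,0).tolist() for v in q])
E
```

```text
lane [[429.5, 27.9, 14.0], [514.1, 27.7, 14.0], [426.7, -217.9, 14.0], [512.2, -218.1, 14.0]]
djar [462.5  32.1  46. ]
A cap [475.3 -59.8  28. ] foot [ 475.1 -212.1   28. ] len 152.3 ax [0.001 1.    0.   ] capbase [475.4 -86.6  28. ] mid [ 475.2 -135.4   28. ]
1 20 [ 32.  38. -41. 121.  63.  51. -54.]
1 220 [ 55.  26. -70. 114.  47.  71. -36.]
-1 20 [ 54.  67. -78. 120.  85.  87. 117.]
-1 220 [ 62.  42. -87. 114.  59.  85. 134.]
-165 -90 1 [[18.0, 67.0, -50.0, 115.0, 87.0, 115.0, 93.0], [17.0, 42.0, -50.0, 118.0, 74.0, 109.0, 108.0]]
-165 -90 -1 [[2.0, 56.0, -30.0, 116.0, 76.0, 96.0, -85.0], [13.0, 40.0, -44.0, 118.0, 73.0, 105.0, -71.0]]
-165 -60 1 [[-65.0, 64.0, 39.0, 139.0, 89.0, 34.0, 76.0], None]
-165 -60 -1 [[10.0, 60.0, -38.0, 137.0, 106.0, 104.0, -90.0], None]
-165 -45 1 [None, None]
-165 -45 -1 [None, None]
-165 -30 1 [None, None]
-165 -30 -1 [None, None]
-165 0 1 [None, None]
-165 0 -1 [None, None]
-65 -90 1 [[-3.0, 61.0, -37.0, 110.0, 71.0, 105.0, 93.0], [5.0, 45.0, -50.0, 112.0, 67.0, 114.0, 104.0]]
-65 -90 -1 [[-13.0, 56.0, -25.0, 110.0, 65.0, 95.0, -84.0], [-4.0, 39.0, -36.0, 112.0, 62.0, 106.0, -72.0]]
-65 -60 1 [[-18.0, 53.0, -25.0, 131.0, 87.0, 89.0, 87.0], [12.0, 41.0, -62.0, 134.0, 84.0, 109.0, 107.0]]
-65 -60 -1 [[-7.0, 58.0, -36.0, 131.0, 91.0, 100.0, -92.0], [6.0, 35.0, -54.0, 134.0, 82.0, 101.0, -72.0]]
-65 -45 1 [None, None]
-65 -45 -1 [None, None]
-65 -30 1 [None, None]
-65 -30 -1 [None, None]
-65 0 1 [None, None]
-65 0 -1 [None, None]
B cap [351.4 388.5  28. ] foot [430.4 258.6  28. ] len 152.0 ax [-0.52   0.854  0.   ] capbase [365.4 366.3  28. ] mid [395.2 318.7  28. ]
1 20 [-23.  43. -43. 112.  55.  61. -68.]
1 220 [-10.  29. -60. 106.  42.  78. -54.]
-1 20 [ -4.  67. -75. 111.  77.  88. 101.]
-1 220 [ -2.  38. -74. 105.  50.  86. 119.]
```

```bash
cat > act.py <<'E'
from look import *
s,k=np.sin(np.radians(20)),np.cos(np.radians(20)); L=lambda v:list(map(float,v))
def grasp(c,ax,h,ztcp,lift=230):
    """c: bottle centre on axis (z 28), ax: foot->cap; h: grip distance from foot"""
    ax=np.array([*ax[:2],0.]);ax/=np.linalg.norm(ax)
    z=-s*ax-np.array([0,0,k]);o=L(rpy(z,[ax[1],-ax[0],0]));e=(28-ztcp)/k
    tcp=np.array([*c[:2],28.])+(h-75)*ax+e*z
    manip.set_gripper(92,45)
    manip.move_pose(L(tcp-80*z),o);manip.movel(L(tcp),o,vel=100)
    manip.set_gripper(30,45);print("grip",manip.read_gripper_width(),manip.read_grip_force(),manip.read_tool_pos().round(1))
    manip.movel(L(tcp+[0,0,lift]),o,vel=200);print("lifted",manip.read_gripper_width(),manip.read_force(),manip.read_clock())
    return e
ZF=np.array([0,-k,-s]);OF=L(rpy(ZF,[-1,0,0]))   # final: pointing -y, 20 deg down
def upright(xy,h,e,hi=255):
    manip.move_pose(L(np.array([*xy,hi])+e*ZF),OF);print("up",manip.read_tool_pos(),manip.read_gripper_width(),manip.read_clock())
def lower(xy,h,e):
    p=lambda z:L(np.array([*xy,h+z])+e*ZF)
    manip.movel(p(7),OF,vel=100);manip.dwell(.3);f0=manip.read_force()[2]
    for z in np.arange(6,-6,-1.):
        manip.movel(p(z),OF,vel=20);f=manip.read_force()[2]-f0
        if abs(f)>2.5: break
    print("touch z",z,f,manip.read_clock())
def release():
    manip.set_gripper(85);manip.dwell(.3)
    t=np.array(manip.read_tool_pos());manip.movel(L(t-110*ZF),OF,vel=120);print("rel",manip.read_clock())
E
python3 - <<'E'
from act import *
e=grasp([475.2,-136],[0,1],80,20)
upright((470,-165),80,e)
d=vision.get_image("side");cv2.imwrite("pics/s1.png",cv2.resize(d["pixels"][:,:,::-1],(768,576)))
E
```

```text
grip 54.78366412204834 44.995989203453064 [ 475.3 -134.    20.1]
lifted 55.30602459045126 [-0.63869378  0.47780065 -2.3851439 ] 8.6833
up [ 470.00563417 -173.12161351  251.96363424] 55.266849416045496 10.75
```

View pics/s1.png

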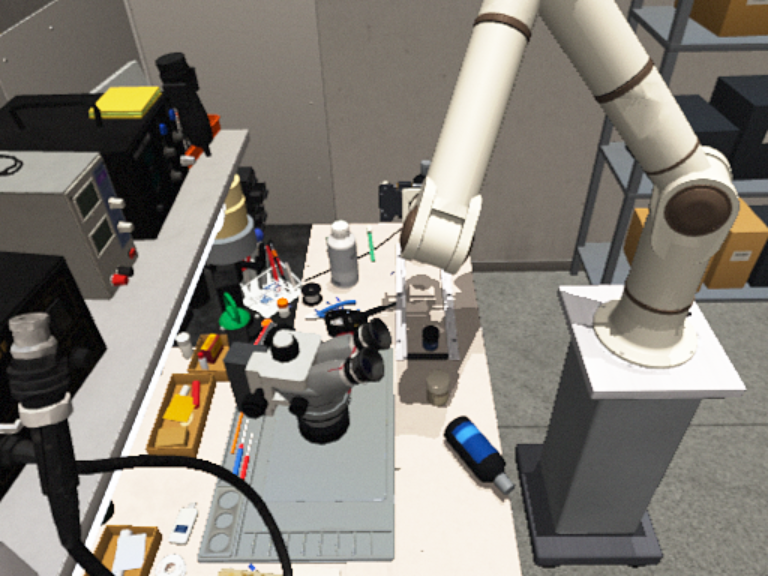

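The cap shows just above the gripper at (425,165), so bottle A is upright in the hand and bottle B hasn't moved. Next I'll set A down.

```bash
python3 - <<'E'
from act import *
e=8/k
lower((470,-165),80,e)
release()
t=manip.read_tool_pos();manip.movel(L([t[0],t[1],t[2]+130]),OF,vel=200)
look("wb2",[430,250,300],rpy([0,0,-1],[.86,.51,0]))
d=vision.get_image("top");cv2.imwrite("pics/t2.png",cv2.resize(d["pixels"][180:,100:400][:,:,::-1],None,fx=2.5,fy=2.5))
E
```

```text
touch z -3.0 7.454242610573159 15.4333
rel 17.4917
wb2 [429.5 249.3 298.8] [-179.8    0.   120.7] [-11.8   8.5 -23.7 105.2   3.7  67.2  -6. ] 20.025
```

View pics/t2.png

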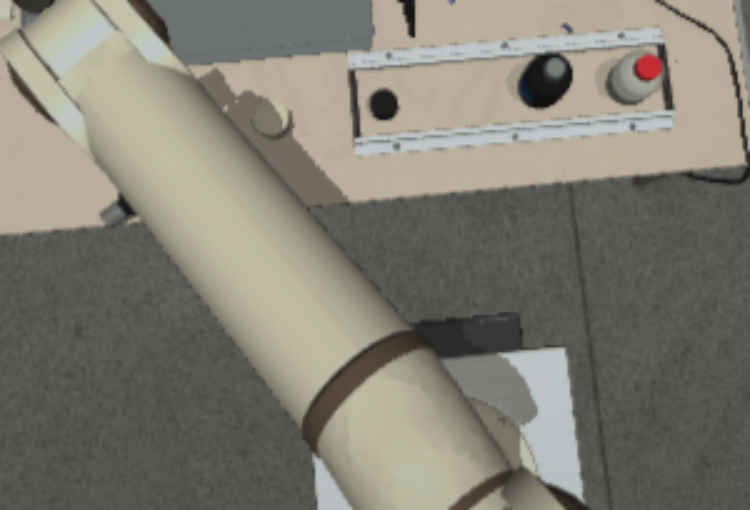

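Bottle A stands in the lane at (546,80) in this crop, between the solvent bottle (635,75) and the dark jar (384,103). None of the standing items has moved. Now bottle B.

```bash
python3 - <<'E'
from act import *
from bench import solve_ik
e=grasp([390.9,323.6],[-.52,.854],80,14)
t=manip.read_tool_pos();manip.movel([435.,130.,float(t[2])],None,vel=250);print(np.round(manip.read_qpos()))
print(np.round(solve_ik(L(np.array([471,-65,255])+e*ZF),OF)),e)
E
```

```text
grip 55.33034871069461 44.97658967971802 [391.1 323.7  14.1]
lifted 55.34440200772848 [-0.22877695  0.1195285  -3.04378165] 24.3417
[-16.   7. -22. 118.  26.  61. -20.]
[ -7.  38. -31. 112.  62. 103. 110.] 14.89848881466277
```

```bash
python3 - <<'E'
from act import *
e=14/k
upright((471,-65),80,e)
d=vision.get_image("side");cv2.imwrite("pics/s3.png",cv2.resize(d["pixels"][:,:,::-1],(768,576)))
lower((471,-65),80,e)
release()
t=manip.read_tool_pos();manip.movel(L([t[0],t[1],t[2]+150]),OF,vel=200)
manip.move_pose([400.,320.,300.],L(rpy([0,0,-1],[.86,.51,0])))
a=vision.get_image("top")["pixels"][180:310,150:400];b=vision.get_image("side")["pixels"][120:380,180:400]
f=np.zeros((520,780,3),np.uint8);f[:260,:500]=cv2.resize(a,(500,260));f[260:,:220]=b;f[260:,220:]=cv2.resize(b[10:140,20:150],(560,260))[:, :560]
cv2.imwrite("pics/f4.png",f[:,:,::-1]);print(manip.read_clock())
E
```

```text
up [471.21446043 -78.44361591 249.78744144] 55.01462659073754 27.2333
touch z -2.0 6.6660093214980325 31.6667
rel 33.725
36.55
```

View pics/f4.png

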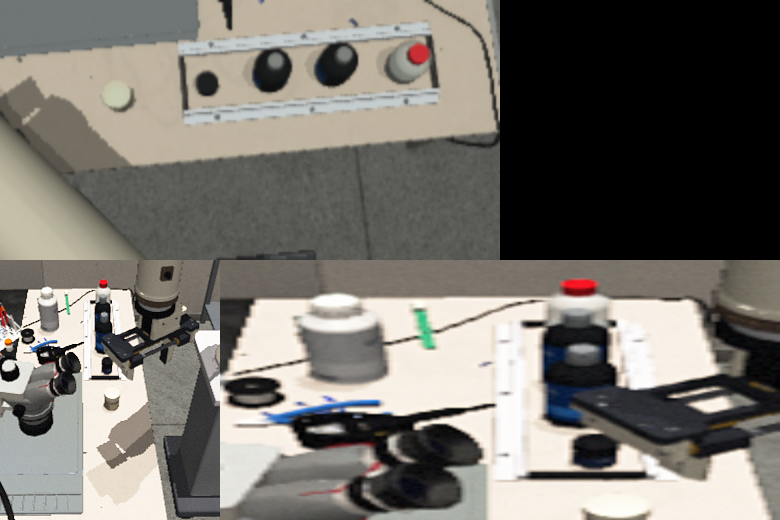

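Both dark bottles stand in the lane, with caps at (275,62) and (344,52) in the top crop. The solvent bottle, can and both jars are where they started, and the arm is clear.

```bash
python3 -c "
from bench import hand_in
print(hand_in())"
```

```text
the job is handed in; nothing more can be done
None
```

I stood both dark bottles upright in the lane and let go of them, the last pictures show the can, the clear bottle and both jars still standing in place, and I handed the job in with the clock at about 37 s; no verdict came back.

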